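# Zero the gauge, release the catch and hold the vial press closed

### The job

Seal the vial standing in the crimping press: first turn the black knob of the depth gauge until its red pointer stands on the green zero mark, then flip the press's red safety catch right over to the outside and leave it there, and then pull the lever's black crossbar all the way over towards the front of the press. Finish while still holding the lever fully pulled, because it springs back when let go. Do not disturb the tip box, tube rack and jar nearby.

Things in the scene. Friction and masses are not known exactly. Their poses are not given: they have to be found in the camera images.
- press: Bench crimping press fixed to the table, cream base plate 230 x 240 x 20 mm with cream column, navy head (top 156 mm above the table) and a vial with blue cap under a steel ram. Origin: centre of the base's underside, on the table. Its front (the vial side) faces its own -x, z is up; it is turned at most about 0.25 rad from facing the robot.
- lever_hinge (a point): Middle of the lever's hinge axle, 110 mm above the table, 30 mm behind the press's origin (own +x). Fixed on the press; its axes are those of the press; the hinge axis is its y.
- lever_grip (a point): Middle of the lever's black round crossbar, 16 mm in diameter, along the press's y; 102 mm of it is free between the two steel lever arms. It is 150 mm from the hinge axis and moves with the lever.
- lever (a joint): Rad. 0 = rest, arms leaning 0.2 from vertical to the rear (press +x), bar 257 mm above table; grows as the bar is pulled in an arc to the front (press -x); stop at 0.9, arms leaning 0.7 to the front, bar 225 mm up. A spring returns it: the bar needs 2 to 3 N at first, 6 N at the stop. With the catch engaged it is blocked near 0.06. It drives the ram onto the vial cap.
- catch_hinge (a point): Point on the catch's hinge axis at the foot of its red tab, 100 mm above the table, 75 mm before and 95 mm to the right (own -y) of the press's origin. Fixed on the press; its axes are those of the press; the hinge axis is its x.
- catch_tab (a point): Grip point on the red tab of the safety catch, on its centre line, 55 mm from the hinge axis and 16 mm below the tab's end. The tab is a bar 12 mm thick (along the press's x), 22 mm wide and 66 mm long. At the other end of its shaft a steel prong stands before the right lever arm.
- catch (a joint): Catch angle in rad. 0 = engaged, tab upright; it grows as the tab is swung sideways to the outside (press -y) about the press's x; stop at 1.2, tab nearly lying over. It stays where it is left; about 2 N at the tab moves it.
- gauge: Depth gauge, navy box 116 x 116 x 40 mm fixed to the table, with a white dial on top. Origin: centre of its underside, on the table. The green zero mark is on the dial 45 mm from the centre on the side of the gauge's own -x; z is up.
- zero_knob_grip (a point): On the vertical axis of the gauge's black knob, at the height to grip, 72 mm above the table. The knob's upright grip bar is 44 mm long, 14 mm thick, its top 87 mm above the table and its faces 34 mm high; it turns with the knob. The point's own -x points along the bar to where the red pointer points.
- zero_knob (a joint): Pointer angle in rad. 0 = pointer in the middle of the green zero mark, which spans about 0.09 rad each way; positive = pointer turned counter-clockwise from it as seen from above. Stops at -0.6 and 1.7. Light friction, stays where it is left.
- tip_box: Loose pipette tip box, white with yellow top, 124 x 89 x 64 mm; origin at the centre of its underside. Bystander.
- tube_rack: Loose grey rack of glass tubes, 70 x 150 mm, 100 mm high; origin at the centre of its underside. Bystander.
- jar: Loose amber jar with blue cap, 54 mm in diameter, 85 mm high; origin at the centre of its underside. Bystander.
Things that resemble listed ones, but are neither listed nor needed, are in the scene too. Leave any pink look-alike of the gauge alone.

How it is judged (in metres and radians):
On the way, in this order (a step that is already met when the one before it is completed fails the run):
1. the gauge's pointer stands on the zero mark (within 0.09 rad) with the catch still engaged (value of joint zero_knob between -0.09 and 0.09 rad and value of joint catch below 0.3 rad), for 0.3 s.
2. the catch is flipped over (beyond 0.9 rad) with the lever still at rest (value of joint catch above 0.9 rad and value of joint lever below 0.15 rad), for 0.1 s.
3. the lever is fully pulled (beyond 0.8 rad) (value of joint lever above 0.8 rad), for 0.3 s.
At the end, for the whole second after the job is handed in: The robot itself holds the lever (contact force above 1.5 N) pulled beyond 0.8 rad of its 0.9 through the last second; the catch is beyond 0.9 rad; the pointer is within 0.09 rad of zero; tip box, tube rack and jar are within 30 mm of where they began (value of joint lever above 0.8 rad and contact force between any of the fingers, the arm and lever above 1.5 N and value of joint catch above 0.9 rad and value of joint zero_knob between -0.09 and 0.09 rad and distance of each of tip_box, tube_rack, jar from where it was at the start of the episode below 0.03 m); the arm keeps its last pose, push and grip.
It fails at once if the lever is pulled while the gauge is off zero or the catch engaged (value of joint lever above 0.3 rad and (value of joint zero_knob above 0.09 rad or value of joint zero_knob below -0.09 rad or value of joint catch below 0.5 rad)).
It fails at once if a bystander is pushed away or knocked over (distance of any of tip_box, tube_rack, jar from where it was at the start of the episode above 0.03 m or angle between any of jar, tube_rack's own z axis and vertical above 0.5 rad).
It also fails if it takes over 69 s, if anything falls off the work surface, if the arm or the gripper's body presses on something with over 40 N, if the wrist force passes 120 N, or if a joint passes its speed limit or range.

### The arm

A 6-joint arm with a two-finger parallel gripper is mounted at the origin on the work surface. World frame = base frame: x ahead of the robot, y to its left, z up, the work surface at z = 0. Lengths are in mm, angles in rad, forces in N, time in s.
With the tool pointing down it reaches from about 300 to 875 mm from the base axis. Payload 6.4 kg.
Tool frame: the origin (TCP) lies midway between the tips of the shut fingers; the grasp point (between the pads) lies 19 mm behind it (grasp_offset is the distance from the TCP to the grasp point, in mm); z points along the fingers, y is the line along which they close (so a half turn about z gives the same grasp; the last joint's range is limited). The gripper opens to 88 mm and grips with 3 to 60 N. Pads are 18 mm wide; open, the fingers measure 123 mm over their backs; the gripper's body (75 mm by 187 mm) begins 45 mm behind the grasp point.
Start: joints at [0.99, 0.181, 1.607, -0, 1.354, -0.206], TCP at [210.489, 535.103, 238.714] pointing down, gripper open.
Joint ranges: [-2.99, 2.99], [-0.89, 2.07], [0.3, 2.58], [-1.14, 4.28], [0, 2.63], [-3.12, 3.12]. Speed limits (rad/s): [2.57, 2.57, 3.01, 3.14, 3.14, 3.14].

### API

Orientations are given as a unit quaternion [x, y, z, w].
In Python, from rig import * gives the robot as it stands. Calls block until the motion is done:
- move_to(position, orientation): joint-space move of the TCP to a pose.
- move_l(position, ori=None, speed=150, force_limit=None): straight line of the TCP; ori=None keeps the orientation; speed is the mean speed in mm/s. With force_limit (N) it stops when the force on the tool has changed by that much, and returns True; else False.
- move_j(angles): joint-space move.
- open_jaws() and clamp(): open the fingers fully, or close them until they stop; the grip force is fixed at half the most.
- wait(seconds).
- ik(position, orientation): joint angles nearest the present ones, or None.
- capture(name): name is "side" or "top"; returns a dict with "pixels" (420x560x3 uint8, red, green, blue), "range_z" (420x560 float32, mm along the optical axis (not along the pixel's ray), 0 where there is no reading), "intrinsics" (3x3 intrinsics, pixels), "rvec" (rotation vector, rad) and "tvec" (3), from world to camera coordinates, as OpenCV has them. Camera axes: x right, y down, z forward; pixel columns grow to the right and rows downward; lengths in mm; the calibration is good to about 2 mm. A picture is of the moment at which its call begins.
A pose or a line that the arm cannot do raises Unreachable and nothing moves.
- hand_in(): hands the job in; it is judged then, once.
Readings, each from a call of its own:
- current_time(): time.
- current_q(): joint angles.
- current_joint_vel(): joint speeds.
- current_joint_efforts(): joint torques, N m.
- current_tcp_pos(): TCP position.
- current_ee_rot(): TCP orientation.
- current_force(): force on the tool from outside, world axes, zero at the start.
- current_wrist_torque(): the same for the moment, N m.
- current_finger_gap(): opening from 0.0 (shut) to 1.0 (fully open).
- current_grasp_force(): force on a finger pad.
Only numpy, scipy, OpenCV 4.12 (cv2) and the standard library are available. Lean on these libraries where they do the work, as an engineer would, in place of code of your own. Each camera call takes 0.05 s, during which the arm holds its last target. There are 200 camera calls.

## Working session

There is one attempt and no reset: what is moved stays moved. The work goes in short steps, each a Python script; the robot and the scene stay as the last script left them, time stands still between calls to the robot, and variables do not carry over. Pictures are saved under pics/ and viewed, at most 10 in all, crops included, and the job is handed in when it is done.

```bash
mkdir -p pics; cat > h.py <<'E'
from rig import *
import numpy as np, cv2
from scipy.spatial.transform import Rotation as R
def cloud(c):
    K=c["intrinsics"];z=c["range_z"].astype(float);v,u=np.indices(z.shape)
    P=np.stack([(u-K[0,2])/K[0,0]*z,(v-K[1,2])/K[1,1]*z,z],-1)
    M=cv2.Rodrigues(np.array(c["rvec"],float))[0]
    W=(P-np.array(c["tvec"]).ravel())@M
    W[z<=0]=np.nan
    return W
def save(c,n): cv2.imwrite(f"pics/{n}.png",c["pixels"][:,:,::-1])
E
python3 - <<'E'
from h import *
for n in("top","side"):
    c=capture(n);save(c,n+"0");np.savez(n+"0.npz",**c)
    print(n,c["rvec"],c["tvec"],c["intrinsics"][0,0])
E
```

```text
top [ 2.16247934 -2.21368155  0.05429133] [  13.5488464   499.67199034 1421.92059073] 494.1960224566205
side [ 2.12773295 -0.50314206  0.23169855] [-469.46464494  263.29919501 1150.7886905 ] 465.2157307164366
```

View pics/top0.png

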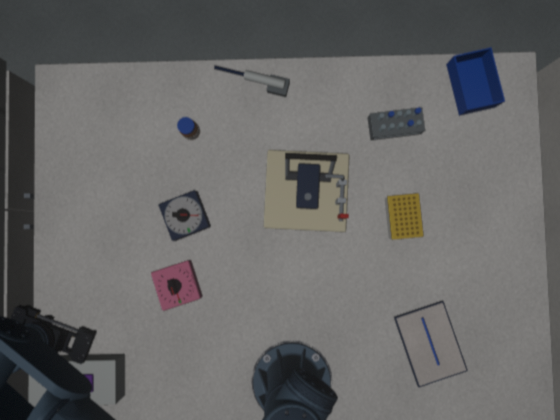

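View pics/side0.png

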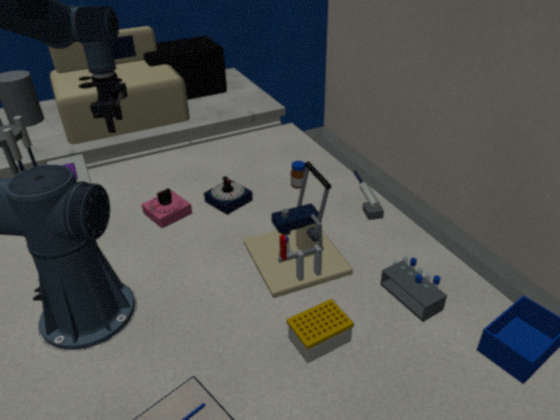

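The top view shows the navy gauge with white dial at (184,215) and a pink look-alike at (176,285). The navy one fits the description. The press is at (307,190), its red tab at (343,216) and its black crossbar at about (310,156). Next I measure these and enlarge the gauge.

```bash
cat > m.py <<'E'
from h import *
c=dict(np.load("top0.npz"));W=cloud(c);im=c["pixels"];hsv=cv2.cvtColor(im,cv2.COLOR_RGB2HSV)
def rect(m,n):
    p=W[m][:,:2].astype(np.float32);r=cv2.minAreaRect(p);print(n,m.sum(),r,np.nanmean(W[m],0))
V,U=np.indices(im.shape[:2])
box=lambda a,b,x,y:(U>=a)&(U<=b)&(V>=x)&(V<=y)
Z=W[...,2]
H,S,Vv=[hsv[...,i].astype(int) for i in range(3)]
print("table z",np.nanmedian(Z))
b=box(255,360,140,240)
m=b&(abs(Z-20)<6); m=cv2.morphologyEx(m.astype(np.uint8),cv2.MORPH_OPEN,np.ones((3,3)))>0
rect(m,"base")
m=b&(Z>145)&(Z<168)&(S>60)&(H>95);rect(m,"head")
rect(b&(Z>235)&(Z<290),"bar")
r=b&((H<8)|(H>172))&(S>140);rect(r&(Z>60),"tab");print(np.nanpercentile(W[r][:,2],[5,50,95]))
g=box(150,218,182,245)
m=g&(abs(Z-40)<8);m=cv2.morphologyEx(m.astype(np.uint8),cv2.MORPH_OPEN,np.ones((3,3)))>0
rect(m,"gauge")
rect(g&(Z>78)&(Z<100),"knob")
m=g&((H<10)|(H>170))&(S>110)&(Z<80);rect(m,"ptr")
m=g&(H>40)&(H<85)&(S>70);rect(m,"green")
crop=cv2.resize(im[185:247,150:218,::-1],None,fx=8,fy=8,interpolation=cv2.INTER_CUBIC)
cv2.imwrite("pics/gz.png",crop)
E
python3 m.py
```

```text
table z -0.4879024081318321
base 3707 ((546.593505859375, -56.26104736328125), (238.28480529785156, 229.24375915527344), 85.98662567138672) [526.58692556 -43.92612282  19.66137305]
head 773 ((522.0986328125, -65.43331909179688), (169.267578125, 90.39527130126953), 21.370758056640625) [549.77575887 -56.03065065 155.47902063]
bar 360 ((605.78369140625, -60.985511779785156), (124.37602996826172, 18.329252243041992), 85.95574188232422) [605.22959223 -60.43549034 261.72601331]
tab 30 ((465.47467041015625, -145.9513397216797), (19.11066246032715, 7.948182106018066), 88.65340423583984) [ 465.13964379 -144.74212977  168.37831608]
[151.46723178 170.10410767 173.86937418]
gauge 1314 ((481.6040954589844, 297.2204284667969), (115.66349029541016, 116.9328842163086), 20.1845703125) [480.9249968  295.57091925  41.55434192]
knob 83 ((480.7369384765625, 296.7572326660156), (43.40977478027344, 11.446614265441895), 89.00102233886719) [480.87512037 296.02654054  86.10780418]
ptr 0 ((0.0, 0.0), (0.0, 0.0), 0.0) [nan nan nan]
green 8 ((440.9703369140625, 281.9870300292969), (9.209471702575684, 5.295909404754639), 23.38207244873047) [440.53677786 282.39522939  44.02756098]m.py:4: RuntimeWarning: Mean of empty slice
  p=W[m][:,:2].astype(np.float32);r=cv2.minAreaRect(p);print(n,m.sum(),r,np.nanmean(W[m],0))
```

View pics/gz.png

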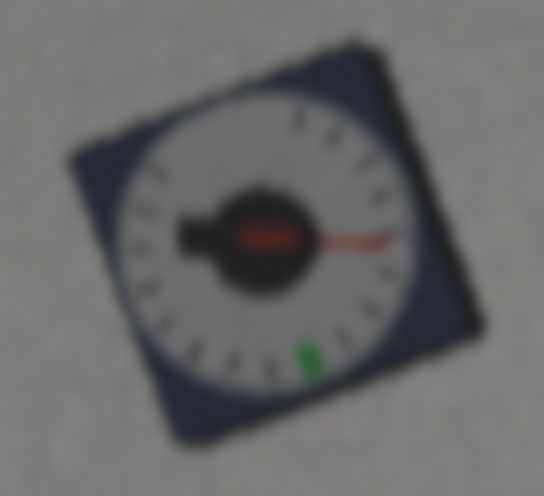

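The crop confirms the navy gauge: its green mark is at lower right, (312,362) in the crop, and its red pointer points right to (388,243). The pointer is therefore at about +1.20 rad. Press origin is about (546.6, -56.3) with yaw -0.07 rad, and the bar and tab positions agree with that. Now I turn the knob.

```bash
cat >> h.py <<'E'
def down(deg): return (R.from_euler('z',deg,degrees=True)*R.from_euler('x',180,degrees=True)).as_quat()
PY=-4.03
def press(x,y,z):
    p=R.from_euler('z',PY,degrees=True).apply([x,y,z]); return (p+[546.6,-56.3,0]).tolist()
E
cat > knob.py <<'E'
from h import *
c0=[481,296.4]
for a in (89,-91):
    q1=ik(c0+[160],down(a));q2=ik(c0+[53],down(a-68.8)); print(a,q1,q2)
ok=None
a=min((a for a in (89,-91)),key=lambda a:max(abs(ik(c0+[160],down(a))[5]),abs(ik(c0+[53],down(a-68.8))[5])))
move_to(c0+[160],down(a)); open_jaws()
move_l(c0+[53],speed=80)
clamp();print("gap",current_finger_gap(),current_grasp_force())
for k in range(1,5): move_l(c0+[53],down(a-68.8*k/4),speed=60)
wait(.3);print(R.from_quat(current_ee_rot()).as_euler('zyx',degrees=True),current_wrist_torque(),current_force())
open_jaws();move_l(c0+[200],speed=150)
print(current_time())
c=capture("top");save(c,"t1");np.savez("top1.npz",**c)
c=capture("side");save(c,"s1");np.savez("side1.npz",**c)
E
python3 knob.py
```

```text
89 [ 3.42217774e-01  2.41473764e-01  1.70299710e+00 -4.44089210e-16
  1.19712179e+00  3.59671066e-01] [ 3.42217774e-01  3.95644406e-01  1.75462657e+00 -4.44089210e-16
  9.91321678e-01  1.56045759e+00]
-91 [ 0.34221777  0.24147376  1.7029971   0.          1.19712179 -2.78192159] [ 0.34221777  0.39564441  1.75462657  0.          0.99132168 -1.58113506]
gap 0.15666951913825172 29.99887313693762
[-2.04033124e+01  6.87311749e-02 -1.79842554e+02] [ 1.25426577 -0.0479493  -0.01853496] [2.09433124 8.27477631 1.59902373]
8.6833
```

```bash
python3 - <<'E'
from h import *
move_to([380,120,240],down(PY))
clamp()
print(current_time(),ik(press(-75,-58,132),down(PY)))
c=capture("top");np.savez("top2.npz",**c)
a=cv2.resize(c["pixels"][185:247,150:218,::-1],(544,496),interpolation=cv2.INTER_CUBIC)
cv2.imwrite("pics/gz2.png",a)
W=cloud(c);Z=W[...,2];V,U=np.indices(Z.shape);g=(U>150)&(U<218)&(V>182)&(V<245)
print(cv2.minAreaRect(W[g&(Z>78)&(Z<100)][:,:2].astype(np.float32)))
hsv=cv2.cvtColor(c["pixels"],cv2.COLOR_RGB2HSV).astype(int)
m=g&((hsv[...,0]<10)|(hsv[...,0]>170))&(hsv[...,1]>60)
print(np.c_[U[m],V[m],W[m].round(1)])
E
```

```text
10.925 [-4.76567336e-01  9.87066837e-02  1.93438258e+00 -4.44089210e-16
  1.10850339e+00  1.16456576e+00]
((482.00244140625, 297.3818054199219), (43.662811279296875, 14.12393569946289), 21.015968322753906)
[[179.  214.  483.5 298.5  87.4]
 [180.  214.  483.6 296.6  83.7]
 [179.  215.  481.  299.7  82.1]
 [180.  215.  480.8 296.3  84.8]
 [181.  215.  480.4 291.8  92.6]
 [179.  216.  477.9 297.9  90. ]
 [180.  216.  477.8 295.2  89.9]
 [181.  216.  477.8 292.8  88.5]
 [179.  217.  475.4 299.3  84.4]
 [180.  217.  475.1 295.6  88.3]
 [181.  217.  475.3 294.3  81.9]
 [182.  217.  474.9 289.7  89.8]
 [179.  218.  472.6 299.5  83.2]
 [180.  218.  472.4 295.8  87.7]
 [181.  218.  472.3 292.9  88. ]
 [182.  218.  472.4 291.3  82.9]
 [180.  219.  469.8 296.6  84.2]
 [181.  219.  469.5 292.9  88.3]
 [182.  219.  469.4 289.8  89.7]
 [181.  220.  466.9 293.5  85.7]
 [182.  220.  466.7 289.8  89.9]
 [183.  220.  466.7 287.8  86.3]
 [181.  221.  463.9 292.5  90.6]
 [182.  221.  464.1 290.9  85. ]
 [185.  221.  464.  283.5  80.7]
 [185.  222.  461.8 287.   64.6]
 [185.  223.  459.6 291.4  44.1]
 [186.  223.  459.2 286.4  54.4]
 [186.  224.  456.4 286.7  53.2]
 [186.  225.  453.8 288.5  44.7]
 [187.  225.  453.7 285.   48.1]
 [187.  226.  450.9 285.3  46.7]
 [187.  227.  448.  285.5  45.9]]
```

View pics/gz2.png

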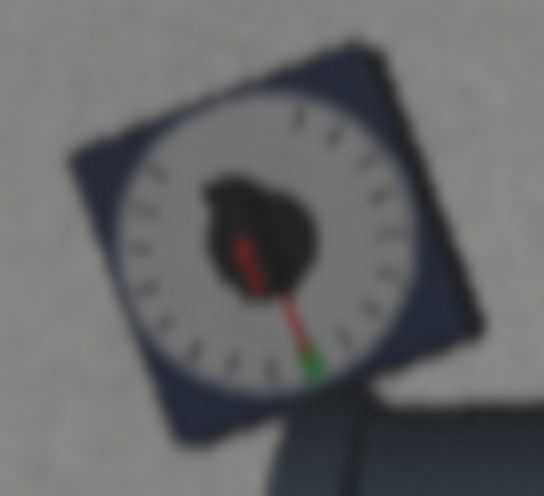

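The pointer (287,295)→(308,345) now runs into the middle of the green mark (312,362), so the gauge is set. Next is the catch.

```bash
python3 - <<'E'
from h import *
move_l(press(-75,-55,240),down(PY),speed=200)
print(move_l(press(-75,-55,132),speed=100,force_limit=10),current_tcp_pos())
print(move_l(press(-75,-125,132),speed=40,force_limit=15),current_tcp_pos(),current_force(),press(-75,-125,132))
c=capture("side");np.savez("side2.npz",**c)
move_l(press(-75,-105,150),speed=80)
move_l(press(-75,-60,300),speed=200)
c=capture("side")
cv2.imwrite("pics/s3.png",cv2.resize(c["pixels"][140:300,220:400,::-1],(675,600),interpolation=cv2.INTER_CUBIC))
print(current_time())
E
```

```text
False [ 468.42404971 -106.12270025  132.64381794]
False [ 463.06091947 -175.77278065  132.05558578] [0.08891944 0.5308922  0.56992267] [463.00059738231414, -175.72001457865449, 132.0]
16.9833
```

View pics/s3.png

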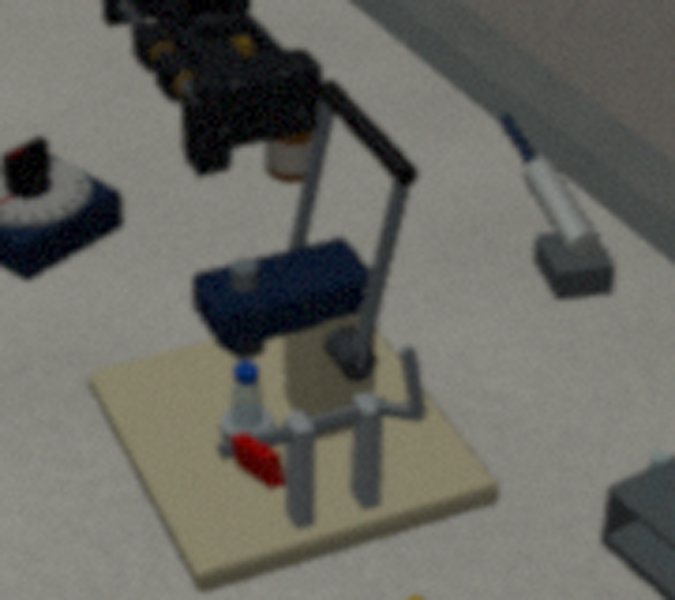

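The tab is lying over to the outside at (258,460), and the lever is still at rest. I check the angle from depth.

```bash
python3 - <<'E'
from h import *
for n in("top","side"):
    c=capture(n);W=cloud(c);hsv=cv2.cvtColor(c["pixels"],cv2.COLOR_RGB2HSV).astype(int)
    P=R.from_euler('z',-PY,degrees=True).apply(np.nan_to_num(W.reshape(-1,3))-[546.6,-56.3,0]).reshape(W.shape)
    m=((hsv[...,0]<8)|(hsv[...,0]>172))&(hsv[...,1]>130)&(abs(P[...,0]+75)<25)&(P[...,1]<-70)&(P[...,1]>-185)&(P[...,2]>60)
    p=P[m];d=p-[-75,-95,100];print(n,m.sum(),d.min(0),d.max(0),np.median(d,0))
    v=np.linalg.svd((d-d.mean(0))[:,1:])[2][0] if len(d)<3000 else 0; print(v, np.arctan2(abs(v[0]),abs(v[1])))
E
```

```text
Traceback (most recent call last):
ValueError: zero-size array to reduction operation minimum which has no identity
```

```bash
cat > ang.py <<'E'
from h import *
for n in("top","side"):
    c=capture(n);W=cloud(c);hsv=cv2.cvtColor(c["pixels"],cv2.COLOR_RGB2HSV).astype(int)
    P=R.from_euler('z',-PY,degrees=True).apply(np.nan_to_num(W.reshape(-1,3))-[546.6,-56.3,0]).reshape(W.shape)
    m=((hsv[...,0]<8)|(hsv[...,0]>172))&(hsv[...,1]>130)&(abs(P[...,0]+75)<25)&(P[...,1]<-70)&(P[...,1]>-185)&(P[...,2]>60)
    d=P[m]-[-75,-95,100];print(n,m.sum())
    if m.sum()>8:
        v=np.linalg.svd((d-d.mean(0))[:,1:])[2][0];print(np.percentile(d,[3,50,97],0).round(1),v, np.arctan2(abs(v[0]),abs(v[1])))
E
python3 ang.py
```

```text
top 0
side 130
[[ -7.5 -66.2   9. ]
 [ -4.6 -44.   28.4]
 [  5.3  21.9 326.3]] [-0.17284401 -0.98494921] 0.17371641226169585
```

The tab's tip extends to about y = -66 from its hinge, which matches an angle of about 1.2 rad. Now I hook the bar from behind and follow its arc.

```bash
python3 - <<'E'
from h import *
move_l(press(-75,0,310),speed=200); move_l(press(92,0,310),speed=200)
print(move_l(press(92,0,230),speed=80,force_limit=8),current_force())
off=19
for th in np.linspace(0,.9,10):
    a=.2-th
    hit=move_l(press(30+150*np.sin(a)+off,0,110+150*np.cos(a)-30),speed=60,force_limit=40)
    print(round(th,2),hit,np.round(current_force(),1))
    if hit: break
hit=move_l(press(30+150*np.sin(-.7)+off-12,0,110+150*np.cos(-.7)-30),speed=20,force_limit=22)
wait(.5);print(hit,np.round(current_force(),1),np.round(current_tcp_pos(),1),current_time())
c=capture("side")
cv2.imwrite("pics/s4.png",cv2.resize(c["pixels"][140:300,220:400,::-1],(675,600),interpolation=cv2.INTER_CUBIC))
E
python3 ang.py
```

```text
False [ 0.92124233 -0.01220333  0.22165998]
0.0 False [ 2.2 -0.2 -0.7]
0.1 False [3.  1.3 2.7]
0.2 False [3.5 0.2 2.9]
0.3 False [ 3.2 -1.1  1.8]
0.4 False [2.7 0.2 2. ]
0.5 False [3.3 0.6 1. ]
0.6 False [3.8 0.2 2.3]
0.7 False [6.1 0.8 1.9]
0.8 False [ 4.9 -0.   2.2]
0.9 False [ 6.3 -1.5  2.3]
True [6.7 1.4 1.4] [501.4 -53.4 196.2] 24.525
top 65
[[ -6.2 -58.    9.8]
 [ -0.7 -33.1  28.5]
 [  2.9   3.1 201.5]] [-0.16360756 -0.9865255 ] 0.16434638690302225
side 123
[[ -7.  -66.5   7.2]
 [ -4.5 -44.5  26. ]
 [  5.3  -6.1  39.6]] [-0.21569819 -0.97646008] 0.2174067914981047
```

View pics/s4.png

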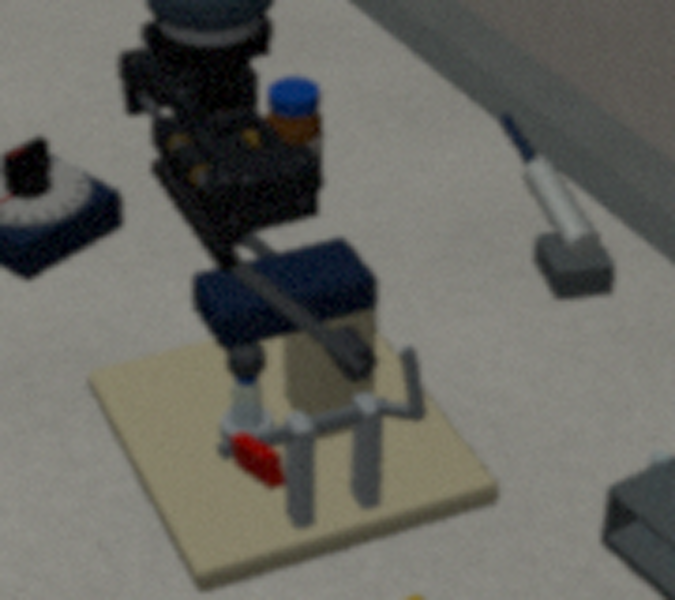

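The bar is pulled to the front and the ram is on the cap. I press slightly further for margin, and check the bar position by depth.

```bash
python3 - <<'E'
from h import *
for x in (-48,-50):
    h=move_l(press(x,0,196),speed=15,force_limit=18);wait(.3);print(x,h,np.round(current_force(),1),np.round(current_tcp_pos(),1))
    if h or current_force()[0]>12: break
c=capture("side");W=cloud(c)
P=R.from_euler('z',-PY,degrees=True).apply(np.nan_to_num(W.reshape(-1,3))-[546.6,-56.3,0])
# right lever arm: y about -59, between hinge and bar
m=(P[:,1]<-48)&(P[:,1]>-75)&(P[:,2]>135)&(P[:,2]<225)&(P[:,0]<40)&(P[:,0]>-90)
d=P[m]-[30,0,110];v=np.linalg.svd((d-d.mean(0))[:,[0,2]])[2][0];print(m.sum(),np.arctan2(abs(v[0]),abs(v[1]))+.2,np.median(np.arctan2(-d[:,0],d[:,2]))+.2,current_time())
E
```

```text
-48 False [13.1 -2.  -5.9] [500.3 -53.2 195.6]
178 0.9117778305415094 0.8923224932220082 25.3167
```

Lever is at about 0.9 rad, at its stop, held with about 13 N.

```bash
python3 -c "
from rig import *
wait(.5);print(current_force());print(hand_in())"
```

```text
[12.96998089 -2.30558553 -5.90389921]
the job is handed in; nothing more can be done
None
```

I handed the job in at about 26 s: gauge on zero, catch flipped over to about 1.2 rad, and lever held at its stop (about 0.9 rad) with about 13 N; the tip box, tube rack and jar were never approached, though I did not re-measure where they stand.

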